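# Change over the twin-lane battery cell tester

## Robot

A 6-joint arm with a two-finger parallel gripper is mounted at the origin on the work surface. World frame = base frame: x ahead of the robot, y to its left, z up, the work surface at z = 0. Lengths are in mm, angles in rad, forces in N, time in s.
With the tool pointing down it reaches from about 300 to 950 mm from the base axis. Payload 3.1 kg.
Tool frame: the origin (TCP) lies between the finger pads; the fingertips stand 17 mm ahead of it and the grasp point (between the pads) lies 2 mm behind it; z points along the fingers, y is the line along which they close (so a half turn about z gives the same grasp; the last joint's range is limited). The gripper opens to 85 mm and grips with 20 to 120 N. Pads are 22 mm wide; open, the fingers measure 114 mm over their backs; the gripper's body (76 mm by 85 mm) begins 54 mm behind the grasp point. The pads swing forward as they close: fully open they stand 13 mm farther back than shut.
Start: joints at [1.11, 0.308, 1.634, -0, 1.2, -0.07], TCP at [238.106, 577.874, 248.272] pointing down, gripper open.
Joint ranges: [-3.06, 3.06], [-0.79, 1.96], [0.05, 2.63], [-1.19, 4.34], [0.05, 2.64], [-2.94, 2.94]. Speed limits (rad/s): [2.79, 2.79, 3.14, 3.14, 3.14, 3.14].

## Interface

Orientations are given as a 3x3 rotation matrix whose columns are the frame's x, y, z axes.
In Python, from bench import arm gives the robot as it stands. The module is installed in compiled form; this text tells all that it offers.
- The arm moves only by the tool jog_arm, never from a script. Its argument "steps" is text: rows parted by semicolons, each of 7 numbers parted by spaces: the turn, a rotation vector about the tool's x, y, z as a fraction of full scale, then the shift along the tool's x, y, z as a fraction of full scale, then the closure in counts, from 0 (fully open) to 255 (shut). In form: wx wy wz tx ty tz hand; .... A call has exactly 8 rows; each row shifts and turns the commanded pose from where the row before left it, along the tool's axes as they then stand; what a row does not reach is not made up. Full scale, the value 1, is 0.025 m for a shift and pi/4 rad for a turn. A row lasts 1/8 s, in which the tool goes at most 62.5 mm and 10.7 degrees, less where a joint would pass 70% of its speed; a pose out of reach is approached as far as the arm can. A call with a number of a shift or a turn outside -1 to 1 is refused whole. A call with a gripper value outside its range is refused whole. The fingers move at their own pace and stop on an object; "force" is the grip in N (left out, the last holds). Time passes only in rows, so rows that do not move let the fingers close, or fill a call up. It gives the time, the measured TCP pose, the force, the opening and the grip force at its end, in the units of the state.
- arm.observe(): the state, without advancing time (a new reading comes with each control period).
- arm.camera(name): name is "scene" or "top" or "wrist"; returns a dict with "image" (400x640x3 uint8, blue, green, red), "camera_matrix" (3x3 intrinsics, pixels), "extrinsics" (4x4, takes a point from world to camera coordinates). Camera axes: x right, y down, z forward; pixel columns grow to the right and rows downward; lengths in mm; the calibration is good to about 2 mm. A picture is of the moment at which its call begins. There is no depth.
- arm.close_job(): hands the job in; it is judged then, once.
The state is a dict: "clock": time; "joint_pos": joint angles; "dq": joint speeds; "tau": joint torques, N m; "tcp_pos": TCP position; "eef_rot": TCP orientation; "force": force on the tool from outside, world axes, zero at the start; "moment": the same for the moment, N m; "gripper_width": finger opening in mm; "grip_force": force on a finger pad.
Only numpy, scipy, OpenCV 4.12 (cv2) and the standard library are available. Lean on these libraries where they do the work, as an engineer would, in place of code of your own. Each camera call takes 0.05 s, during which the arm holds its last target. There are 200 camera calls.

## Task

Change over the cell tester: hook a fingertip behind the upstanding front lip of the tray that is in under the probe head and draw it out along its rails to its stop, then push the other tray, the one standing out, in until it is fully home. Leave both cells standing untouched in their nests, do not pinch, grip or lift anything, and leave the other things on the bench where they are.

Things in the scene. Friction and masses are not known exactly. Their poses are not given: they have to be found in the camera images.
- tester: fixed twin-lane cell tester: base plate 445 x 360 mm, two lanes with rails along its x axis (inward, away from the robot), lane centres at y = +80 and -80 mm. Origin on the bench below the rear faces of the lips of home trays. Base spans x = -165 to 280 mm; the white gantry (240 mm high) stands over x = 96 to 232 mm, its raised probes 6 mm clear above a home cell
- tray_tested (a joint): travel of the tray that starts in under the probe head, carrying the tested cell, and is to be drawn out; it may be in either lane: 0 = fully home under the head, 0.14 m = fully out at its front stop, growing along the tester's -x; starts at 0. Slides with about 3 N of friction, stays where it is left, no latch or spring
- tray_tested_hook (a point): middle of the top edge of that tray's lip, on its rear (cell-side) face, 74 mm above the bench; moves with the tray; axes as the tester. Lip with face plate: 8 mm thick (x = -8 to 0 mm here), 104 mm wide. Behind it the flat tray floor (112 mm wide, 44 mm above the bench, 30 mm below this point) is bare for 74 mm, up to the nest's end block; the cell begins at 90 mm
- tray_tested_nest (a point): centre of that tray's nest, on the tray floor 44 mm above the bench, 164 mm behind the lip; the cell stands here between black side and end blocks up to 20 mm high with 2 mm play
- tray_tested_lip: bare aluminium upstand forming the rear half of that tray's lip, 4 mm thick, 104 mm wide, top 74 mm above the bench: the face to hook behind. Origin on the bench plane below the lip's rear face, moving with the tray
- tray_tested_face: blue face plate, 4 mm thick, 104 mm wide, 36 to 74 mm above the bench, fixed on the robot side of that lip: the face to push on. Same origin as the lip (the plate's front face is 8 mm before it)
- cell_tested: blue prismatic battery cell standing loose in the nest of tray_tested, 148 mm (along the rails) x 27 mm x 91 mm high, 0.7 to 0.9 kg, terminals on top. Origin at the centre of its underside. Not to be touched
- tray_next (a joint): travel of the tray that starts standing out towards the robot, carrying the next cell, and is to be pushed home; it may be in either lane: 0 = fully home under the head, 0.14 m = fully out at its front stop, growing along the tester's -x; starts at 0.14. Slides with about 3 N of friction, stays where it is left, no latch or spring
- tray_next_hook (a point): middle of the top edge of that tray's lip, on its rear (cell-side) face, 74 mm above the bench; moves with the tray; axes as the tester. Lip with face plate: 8 mm thick (x = -8 to 0 mm here), 104 mm wide. Behind it the flat tray floor (112 mm wide, 44 mm above the bench, 30 mm below this point) is bare for 74 mm, up to the nest's end block; the cell begins at 90 mm
- tray_next_nest (a point): centre of that tray's nest, on the tray floor 44 mm above the bench, 164 mm behind the lip; the cell stands here between black side and end blocks up to 20 mm high with 2 mm play
- tray_next_lip: bare aluminium upstand forming the rear half of that tray's lip, 4 mm thick, 104 mm wide, top 74 mm above the bench: the face to hook behind. Origin on the bench plane below the lip's rear face, moving with the tray
- tray_next_face: blue face plate, 4 mm thick, 104 mm wide, 36 to 74 mm above the bench, fixed on the robot side of that lip: the face to push on. Same origin as the lip (the plate's front face is 8 mm before it)
- cell_next: blue prismatic battery cell standing loose in the nest of tray_next, 148 mm (along the rails) x 27 mm x 91 mm high, 0.7 to 0.9 kg, terminals on top. Origin at the centre of its underside. Not to be touched
- tape_roll: bystander: roll of green strapping tape lying flat, 100 mm across, 25 mm high, beside the tester; origin at the centre of its underside
- torque_driver: bystander: screwdriver with red handle, 190 mm long, lying on the bench beside the tester; origin under its middle
- cleaner: bystander: white bottle with red cap, 60 mm across, 150 mm high, standing beside the tester; origin at the centre of its base

How it is judged:
By the outcome, as a careful person would: the job done as asked, in the order asked, and still so for the second after the job is handed in, with the robot touching nothing.
It also fails if it takes over 48 s, if anything falls off the work surface, if the arm or the gripper's body presses on something with over 40 N, if the wrist force passes 120 N, or if a joint passes its speed limit or range.

## Working session

There is one attempt and no reset: what is moved stays moved. The work goes in short steps, Python scripts to look and compute and a tool call to move; the robot and the scene stay as the last step left them, time stands still between calls to the robot, and variables do not carry over. Pictures are saved under pics/ and viewed, at most 10 in all, crops included, and the job is handed in when it is done.

Besides the shell and the picture viewer there is one more tool, called after "Call:" by a JSON object that holds its "fn" and its "kwargs", one argument or row to a line. jog_arm: Moves the arm, as the interface text tells. Shift numbers are shares of 0.025 m and turn numbers shares of pi/4 rad, none past 1 either way. Its arguments: {"type":"object","properties":{"steps":{"type":"string"},"force":{"type":"number"}},"required":["steps"]}

```bash
mkdir -p pics; python3 - <<'E'
from bench import arm
import cv2,pickle
d={}
for n in("scene","top"):
    c=arm.camera(n);d[n]=c;cv2.imwrite(f"pics/{n}1.png",c["image"])
pickle.dump(d,open("cams.pkl","wb"))
s=arm.observe();print(s["clock"],s["tcp_pos"],s["eef_rot"],s["gripper_width"])
E
```

```text
0.1 [237.76829748 577.23295877 247.14340858] [[-9.24613917e-01  3.80904422e-01 -9.61748996e-04]
 [ 3.80905602e-01  9.24611950e-01 -1.91418159e-03]
 [ 1.60124381e-04 -2.13621452e-03 -9.99997705e-01]] 85.63784541527565
```

View pics/scene1.png

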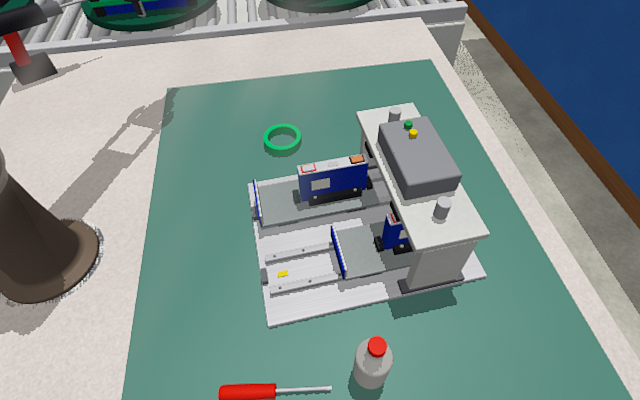

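View pics/top1.png

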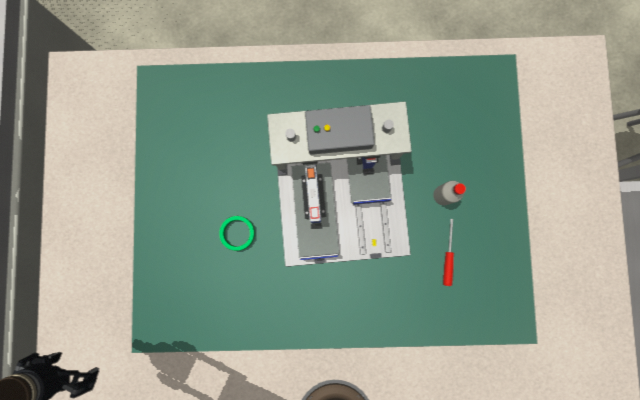

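The tested tray is in the right lane (lip near top-view pixel (372,203)). The next tray stands out in the left lane (lip near (319,259)). I'll enlarge both views to read the corners.

```bash
python3 - <<'E'
import cv2,pickle
d=pickle.load(open("cams.pkl","rb"))
a=d["top"]["image"][150:275,270:420];cv2.imwrite("pics/topc.png",cv2.resize(a,None,fx=4.8,fy=4.8,interpolation=cv2.INTER_CUBIC)) 
a=d["scene"]["image"][165:330,240:440];cv2.imwrite("pics/scenec.png",cv2.resize(a,None,fx=3.6,fy=3.6,interpolation=cv2.INTER_CUBIC)) 
for n in d: print(n,d[n]["camera_matrix"],d[n]["extrinsics"])
E
```

```text
scene [[380.29652052   0.         324.1918365 ]
 [  0.         380.29652052 200.81855709]
 [  0.           0.           1.        ]] [[ 9.86834068e-01 -1.60713616e-01 -1.81564376e-02 -5.88485967e+02]
 [-1.38411753e-01 -7.81107884e-01 -6.08861774e-01  1.27434239e+02]
 [ 8.36702405e-02  6.03358605e-01 -7.93068524e-01  8.18193797e+02]
 [ 0.00000000e+00  0.00000000e+00  0.00000000e+00  1.00000000e+00]]
top [[395.05000118   0.         320.1071509 ]
 [  0.         395.05000118 203.48248302]
 [  0.           0.           1.        ]] [[-2.50335403e-02 -9.99618615e-01 -1.16596314e-02  4.02887901e+01]
 [-9.95415247e-01  2.60019019e-02 -9.20455755e-02  6.01468233e+02]
 [ 9.23136433e-02  9.30194823e-03 -9.95686529e-01  1.10180494e+03]
 [ 0.00000000e+00  0.00000000e+00  0.00000000e+00  1.00000000e+00]]
```

View pics/topc.png

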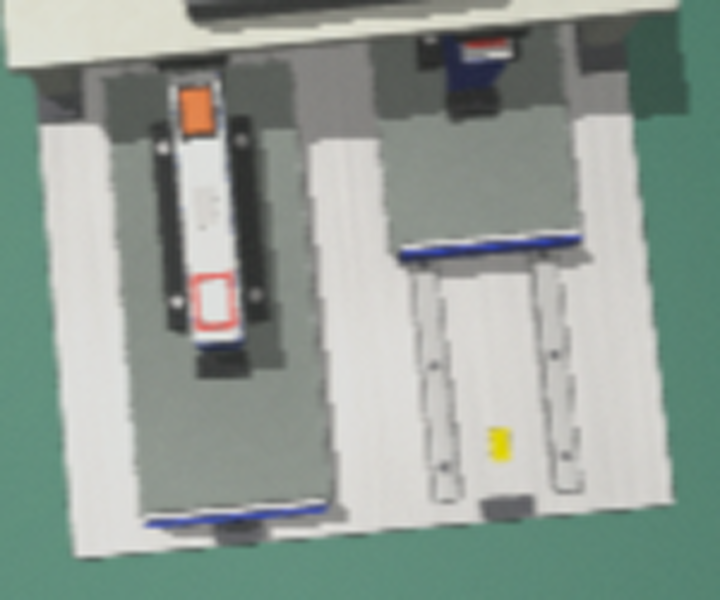

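View pics/scenec.png

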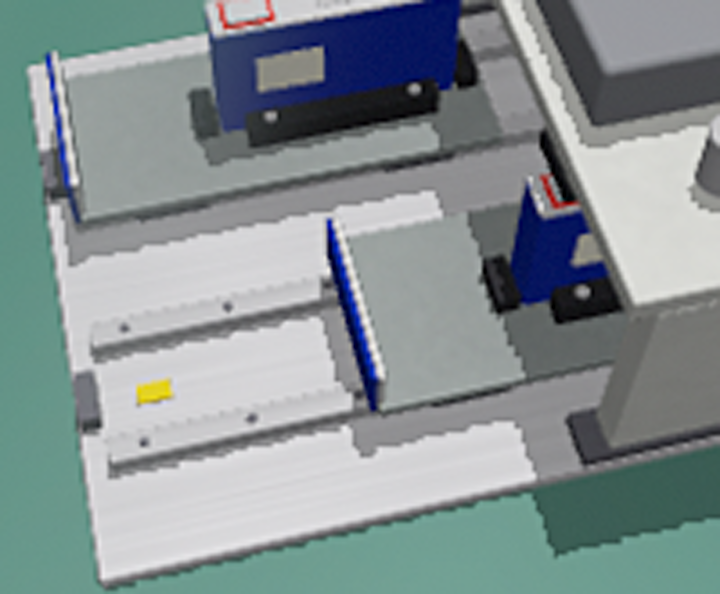

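```bash
cat > h.py <<'E'
import numpy as np
from scipy.spatial.transform import Rotation as R
X,Y,A=0,0,0
def proj(c,P):
    p=(c["extrinsics"]@np.c_[P,np.ones(len(P))].T)[:3]; q=c["camera_matrix"]@p; return (q[:2]/q[2]).T
def world(p,L): 
    c,s=np.cos(p[2]),np.sin(p[2]); L=np.atleast_2d(L).astype(float)
    return np.c_[p[0]+c*L[:,0]-s*L[:,1],p[1]+s*L[:,0]+c*L[:,1],L[:,2]]
E
python3 - <<'E'
import pickle,numpy as np
from h import *
from scipy.optimize import least_squares
d=pickle.load(open("cams.pkl","rb"))
L=[[-4,-28,74],[-4,-132,74],[-144,132,74],[-144,28,74]]
T=(np.array([[401,249],[581,236],[147,518],[326,503]])+.5)/4.8-.5+[270,150]
S=(np.array([[336,222],[380,377],[55,57]])+.5)/3.6-.5+[240,165]
f=lambda p:np.r_[(proj(d["top"],world(p,L))-T).ravel(),(proj(d["scene"],world(p,L[:3]))-S).ravel()]
r=least_squares(f,[500,0,0]);print(r.x,r.fun.round(1))
f2=lambda p:f(p)[:8]
r2=least_squares(f2,[500,0,0]);print(r2.x,f2(r2.x).round(1))
p=r.x
for n,l in dict(hook=[0,-80,74],out=[-140,-80,74],nexthook=[-140,80,74],home=[0,80,74],base=[-165,0,0]).items(): print(n,world(p,l))
E
```

```text
[ 6.05096351e+02 -3.77882714e+01  6.53012614e-02] [-0.1 -0.6  0.2 -1.4 -0.9 -0.1 -0.  -0.5 -1.  -0.6  0.   1.6 -0.9 -0.4]
[ 6.03353465e+02 -3.86003996e+01  6.15367684e-02] [ 0.2  0.   0.5 -0.6 -0.8  0.4  0.1  0.2]
hook [[ 610.31673961 -117.61776186   74.        ]]
out [[ 470.61513138 -126.7534424    74.        ]]
nexthook [[460.17435361  32.90553843  74.        ]]
home [[599.87596184  42.04121897  74.        ]]
base [[440.44802674 -48.55532351   0.        ]]
```

Call:
{"fn": "jog_arm", "kwargs": {
  "steps": "0 0 -0.145 -0.65 -0.75 0 255; 0 0 -0.145 -0.6 -0.85 0 255; 0 0 -0.145 -0.5 -0.9 0 255; 0 0 -0.145 -0.4 -1 0 255; 0 0 0 -0.3 -1 0 255; 0 0 0 -0.3 -1 0 255; 0 0 0 -0.3 -1 0 255; 0 0 0 -0.3 -1 0 255",
  "force": 20
}}

```text
clock: 1.1
tcp_pos: [308.4, 381.2, 247.8]
eef_rot: [[-0.998, -0.065, -0.001], [-0.065, 0.998, -0.001], [0.001, -0.001, -1.0]]
force: [0.3, -0.1, -0.1]
gripper_width: 0.0
grip_force: 0.0
```

Call:
{"fn": "jog_arm", "kwargs": {
  "steps": "0 0 0 -0.3 -1 0 255; 0 0 0 -0.3 -1 0 255; 0 0 0 -0.3 -1 0 255; 0 0 0 -0.3 -1 0 255; 0 0 0 -0.3 -1 0 255; 0 0 0 -0.3 -1 0 255; 0 0 0 -0.3 -1 0 255; 0 0 0 -0.3 -1 0 255"
}}

```text
clock: 2.1
tcp_pos: [381.1, 185.6, 247.9]
eef_rot: [[-0.998, -0.065, -0.001], [-0.065, 0.998, -0.0], [0.001, -0.0, -1.0]]
force: [0.3, -1.0, -0.3]
gripper_width: -0.1
grip_force: 0.0
```

```bash
cat >> h.py <<'E'
P=[604.5,-38.3,0.064]
def go(arm,L):
    s=arm.observe();Rm=np.array(s["eef_rot"]);t=world(P,L)[0]
    g=R.from_euler('z',P[2]).as_matrix()@np.array([[-1,0,0],[0,1,0],[0,0,-1]])
    c,si=np.cos(P[2]),np.sin(P[2]);dx=np.array(s["tcp_pos"])-world(P,[0,0,0])[0]
    print("t",s["clock"],"tcp",np.round(s["tcp_pos"],1),"local",np.round([c*dx[0]+si*dx[1],-si*dx[0]+c*dx[1],dx[2]],1),"F",np.round(s["force"],1),"w",s["gripper_width"])
    print("rem shift units",(Rm.T@(t-s["tcp_pos"])/25).round(2),"rem turn",(R.from_matrix(Rm.T@g).as_rotvec()/(np.pi/4)).round(3))
E
python3 -c "
from bench import arm;from h import *
go(arm,[20,-80,200])"
```

```text
t 2.1 tcp [381.1 185.6 247.9] local [-208.6  237.7  247.9] F [ 0.3 -1.  -0.3] w -0.12381174213094862
rem shift units [ -9.13 -12.72   1.91] rem turn [-0.    -0.001  0.001]
```

Call:
{"fn": "jog_arm", "kwargs": {
  "steps": "0 0 0 -0.5 -1 0 255; 0 0 0 -0.5 -1 0 255; 0 0 0 -0.5 -1 0 255; 0 0 0 -0.5 -1 0 255; 0 0 0 -0.5 -1 0 255; 0 0 0 -0.5 -1 0 255; 0 0 0 -0.5 -1 0 255; 0 0 0 -0.5 -1 0 255"
}}

```text
clock: 3.1
tcp_pos: [494.0, -7.4, 247.8]
eef_rot: [[-0.998, -0.065, -0.001], [-0.065, 0.998, 0.0], [0.001, 0.0, -1.0]]
force: [0.6, 0.2, -0.4]
gripper_width: -0.0
grip_force: 0.0
```

Call:
{"fn": "jog_arm", "kwargs": {
  "steps": "0 0 0 -0.9 -0.8 0.2 255; 0 0 0 -0.9 -0.8 0.2 255; 0 0 0 -0.9 -0.8 0.2 255; 0 0 0 -0.9 -0.8 0.2 255; 0 0 0 -0.9 -0.8 0.3 255; 0 0 0 -0.8 -0.7 0.4 255; 0 0 0 0 0 0.4 255; 0 0 0 0 0 0 255"
}}

```text
clock: 4.1
tcp_pos: [631.9, -114.5, 198.7]
eef_rot: [[-0.998, -0.065, -0.005], [-0.065, 0.998, 0.001], [0.005, 0.002, -1.0]]
force: [-0.1, 0.9, -0.1]
gripper_width: 0.2
grip_force: 0.0
```

```bash
python3 -c "
from bench import arm;from h import *
import cv2,pickle
go(arm,[25,-80,69])
d={n:arm.camera(n) for n in('scene','top','wrist')}
pickle.dump(d,open('cams2.pkl','wb'))
a=d['scene']['image'][90:340,220:500];b=d['wrist']['image']
cv2.imwrite('pics/s2.png',np.hstack([cv2.resize(a,(392,350)),cv2.resize(b,(400,350))]))
print(d['wrist']['extrinsics'],d['wrist']['camera_matrix'])
"
```

```text
t 4.1 tcp [ 631.9 -114.5  198.7] local [ 22.5 -77.8 198.7] F [-0.1  0.9 -0.1] w 0.23647904956447022
rem shift units [-0.13 -0.1   5.19] rem turn [ 0.002 -0.006  0.001]
[[-6.51859669e-02  9.97871855e-01  1.59696827e-03  1.55565568e+02]
 [ 9.42773779e-01  6.10620924e-02  3.27794178e-01 -6.15745428e+02]
 [ 3.26999070e-01  2.28731602e-02 -9.44747811e-01  1.31165571e+02]
 [ 0.00000000e+00  0.00000000e+00  0.00000000e+00  1.00000000e+00]] [[290.29070793   0.         316.42918816]
 [  0.         290.29070793 201.00476655]
 [  0.           0.           1.        ]]
```

View pics/s2.png

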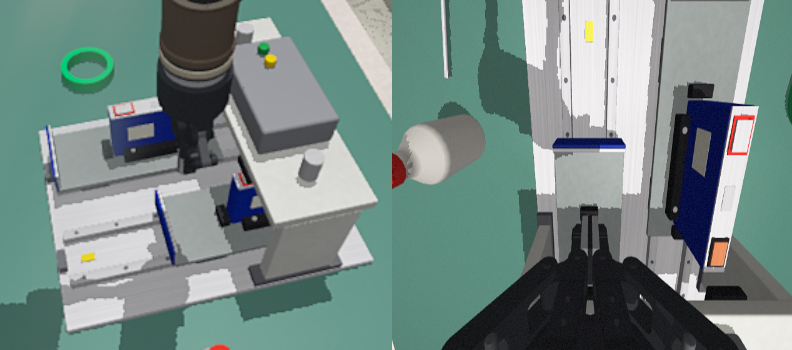

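```bash
python3 -c "
from h import *
import cv2,pickle
c=pickle.load(open('cams2.pkl','rb'))['wrist']
print(proj(c,world(P,[[0,-28,74],[0,-132,74],[-4,-28,74],[-4,-132,74],[-8,-28,74],[-8,-132,74],[-8,-28,36]])).round(1))
cv2.imwrite('pics/w2.png',cv2.resize(c['image'][140:290,240:400],None,fx=4,fy=4,interpolation=cv2.INTER_CUBIC))
"
```

```text
[[372.8 174.1]
 [255.7 174. ]
 [373.  169.7]
 [255.4 169.6]
 [373.3 165.2]
 [255.1 165.1]
 [366.3 157.2]]
```

View pics/w2.png

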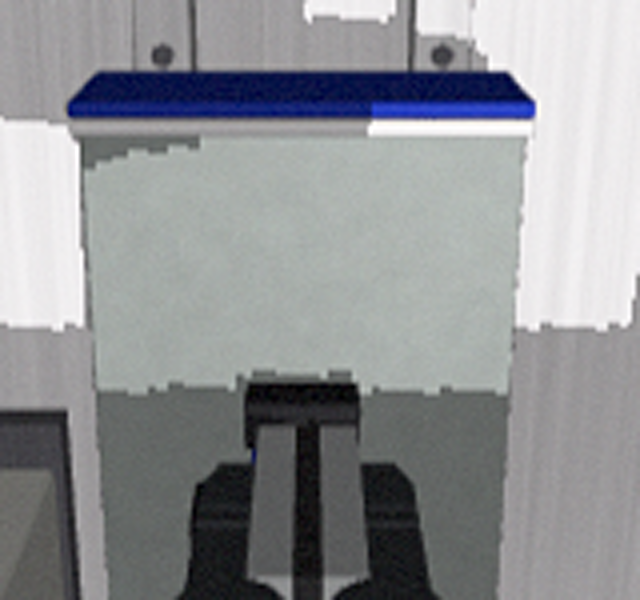

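The wrist view confirms the pose to about 1 mm: blue/bare boundary at row 169.4, predicted 169.7. I'll descend behind the lip.

Call:
{"fn": "jog_arm", "kwargs": {
  "steps": "0 -0.005 0 0.08 -0.1 0.7 255; 0 0 0 0 0 0.8 255; 0 0 0 0 0 0.8 255; 0 0 0 0 0 0.8 255; 0 0 0 0 0 0.5 255; 0 0 0 0 0 0 255; 0 0 0 0 0 0 255; 0 0 0 0 0 0 255"
}}

```text
clock: 5.25
tcp_pos: [633.2, -118.1, 111.9]
eef_rot: [[-0.998, -0.065, 0.006], [-0.065, 0.998, -0.0], [-0.006, -0.001, -1.0]]
force: [0.4, -0.1, 0.8]
gripper_width: -0.1
grip_force: 0.0
```

```bash
python3 -c "
from bench import arm;from h import *
go(arm,[20,-80,68])"
```

```text
t 5.25 tcp [ 633.2 -118.1  111.9] local [ 23.5 -81.4 111.9] F [ 0.4 -0.1  0.8] w -0.10833849803145813
rem shift units [0.15 0.06 1.76] rem turn [-0.001  0.008  0.001]
```

Call:
{"fn": "jog_arm", "kwargs": {
  "steps": "0 0.008 0 0.15 0.05 0.5 255; 0 0 0 0 0 0.5 255; 0 0 0 0 0 0.4 255; 0 0 0 0 0 0.3 255; 0 0 0 0 0 0 255; 0 0 0 0 0 0 255; 0 0 0 0 0 0 255; 0 0 0 0 0 0 255"
}}

```text
clock: 6.25
tcp_pos: [628.8, -116.9, 68.8]
eef_rot: [[-0.998, -0.065, -0.001], [-0.065, 0.998, -0.0], [0.001, -0.0, -1.0]]
force: [0.4, -0.1, 0.1]
gripper_width: 0.0
grip_force: 0.0
```

```bash
python3 -c "
from bench import arm;from h import *
import cv2
go(arm,[20,-80,68])
b=arm.camera('wrist')['image'];a=arm.camera('scene')['image'][90:340,220:500]
cv2.imwrite('pics/s3.png',np.hstack([cv2.resize(a,(392,350)),cv2.resize(b[130:330,200:430],(400,350))]))"
```

```text
t 6.25 tcp [ 628.8 -116.9   68.8] local [ 19.2 -80.   68.8] F [ 0.4 -0.1  0.1] w 0.04689926732737015
rem shift units [-0.03  0.    0.03] rem turn [-0.    -0.002  0.001]
```

View pics/s3.png

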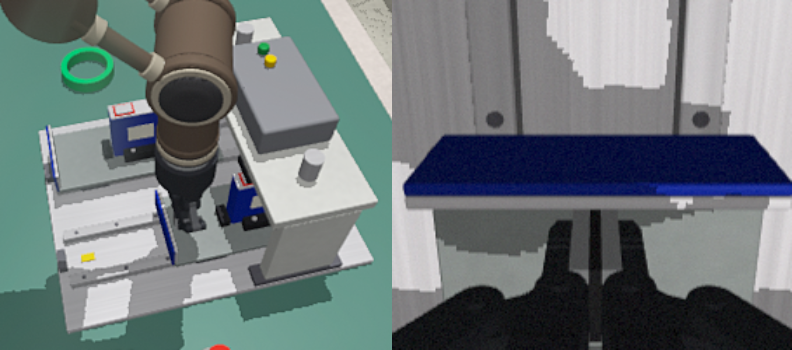

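Both fingertips are behind the lip, clear of the cell. I'll make contact slowly, then draw the tray out.

Call:
{"fn": "jog_arm", "kwargs": {
  "steps": "0 0 0 0.12 0 0 255; 0 0 0 0.12 0 0 255; 0 0 0 0.12 0 0 255; 0 0 0 0.12 0 0 255; 0 0 0 0.18 0 0 255; 0 0 0 0.24 0 0 255; 0 0 0 0.3 0 0 255; 0 0 0 0.3 0 0 255"
}}

```text
clock: 7.35
tcp_pos: [590.5, -119.3, 68.5]
eef_rot: [[-0.998, -0.065, -0.002], [-0.065, 0.998, -0.0], [0.002, -0.0, -1.0]]
force: [3.6, 0.0, -1.1]
gripper_width: 0.2
grip_force: 1.7
```

Call:
{"fn": "jog_arm", "kwargs": {
  "steps": "0 0 0 0.3 0 0 255; 0 0 0 0.3 0 0 255; 0 0 0 0.3 0 0 255; 0 0 0 0.3 0 0 255; 0 0 0 0.3 0 0 255; 0 0 0 0.3 0 0 255; 0 0 0 0.3 0 0 255; 0 0 0 0.3 0 0 255"
}}

```text
clock: 8.35
tcp_pos: [530.6, -123.2, 68.4]
eef_rot: [[-0.998, -0.065, -0.002], [-0.065, 0.998, -0.0], [0.002, -0.0, -1.0]]
force: [4.0, -0.2, -2.4]
gripper_width: 0.0
grip_force: 1.7
```

```bash
python3 -c "
from bench import arm;from h import *
go(arm,[-129,-80,68])"
```

```text
t 8.35 tcp [ 530.6 -123.2   68.4] local [-79.2 -80.   68.4] F [ 4.  -0.2 -2.4] w 0.03531828703724762
rem shift units [1.99 0.   0.02] rem turn [-0.    -0.003  0.001]
```

Call:
{"fn": "jog_arm", "kwargs": {
  "steps": "0 0 0 0.3 0 0 255; 0 0 0 0.3 0 0 255; 0 0 0 0.3 0 0 255; 0 0 0 0.3 0 0 255; 0 0 0 0.25 0 0 255; 0 0 0 0.15 0 0 255; 0 0 0 0.1 0 0 255; 0 0 0 0.06 0 0 255"
}}

```text
clock: 9.35
tcp_pos: [487.2, -126.0, 68.6]
eef_rot: [[-0.998, -0.065, -0.002], [-0.065, 0.998, -0.0], [0.002, 0.0, -1.0]]
force: [3.0, 0.3, -2.0]
gripper_width: -0.1
grip_force: 1.5
```

Call:
{"fn": "jog_arm", "kwargs": {
  "steps": "0 0 0 0.04 0 0 255; 0 0 0 0.04 0 0 255; 0 0 0 0.04 0 0 255; 0 0 0 0.04 0 0 255; 0 0 0 0.04 0 0 255; 0 0 0 0 0 0 255; 0 0 0 0 0 0 255; 0 0 0 0 0 0 255"
}}

```text
clock: 10.35
tcp_pos: [482.0, -126.3, 68.6]
eef_rot: [[-0.998, -0.065, -0.003], [-0.065, 0.998, -0.0], [0.003, 0.0, -1.0]]
force: [1.5, -0.4, -0.6]
gripper_width: -0.5
grip_force: 0.9
```

```bash
python3 -c "
from bench import arm;from h import *
go(arm,[-129,-80,68])"
```

```text
t 10.35 tcp [ 482.  -126.3   68.6] local [-127.9  -80.    68.6] F [ 1.5 -0.4 -0.6] w -0.4770990240902662
rem shift units [ 0.05 -0.    0.02] rem turn [ 0.    -0.004  0.001]
```

Not at the stop yet; continuing in small steps until the force rises.

Call:
{"fn": "jog_arm", "kwargs": {
  "steps": "0 0 0 0.04 0 0 255; 0 0 0 0.04 0 0 255; 0 0 0 0.04 0 0 255; 0 0 0 0.04 0 0 255; 0 0 0 0.04 0 0 255; 0 0 0 0 0 0 255; 0 0 0 0 0 0 255; 0 0 0 0 0 0 255"
}}

```text
clock: 11.35
tcp_pos: [481.3, -126.6, 69.2]
eef_rot: [[-0.998, -0.063, 0.007], [-0.063, 0.998, -0.001], [-0.007, -0.001, -1.0]]
force: [10.6, 1.8, -8.2]
gripper_width: 0.1
grip_force: 5.7
```

Stop reached: force is 10.6 N and the tool moved only 0.7 mm. I'll back off and rise, then go round to the front of the other tray.

Call:
{"fn": "jog_arm", "kwargs": {
  "steps": "0 0 0 -0.2 0 0 255; 0 0 0 -0.2 0 0 255; 0 0 0 -0.1 0 0 255; 0 0 0 0 0 0 255; 0 0 0 0 0 -0.4 255; 0 0 0 0 0 -0.8 255; 0 0 0 0 0 -0.8 255; 0 0 0 0 0 -0.6 255"
}}

```text
clock: 12.35
tcp_pos: [490.2, -126.0, 135.1]
eef_rot: [[-0.998, -0.065, -0.001], [-0.065, 0.998, -0.001], [0.001, -0.001, -1.0]]
force: [0.7, 0.3, 0.4]
gripper_width: -0.3
grip_force: 0.0
```

```bash
python3 -c "
from bench import arm;from h import *
go(arm,[-185,80,75])"
```

```text
t 12.35 tcp [ 490.2 -126.   135.1] local [-119.7  -80.2  135.1] F [0.7 0.3 0.4] w -0.2872955947847289
rem shift units [2.6  6.41 2.4 ] rem turn [-0.001 -0.001  0.001]
```

Call:
{"fn": "jog_arm", "kwargs": {
  "steps": "0 0 0 0.5 0 0 255; 0 0 0 0.8 0.4 0 255; 0 0 0 0.8 0.9 0 255; 0 0 0 0.5 1 0 255; 0 0 0 0 1 0 255; 0 0 0 0 1 0 255; 0 0 0 0 1 0 255; 0 0 0 0 1 0 255"
}}

```text
clock: 13.35
tcp_pos: [412.9, 27.7, 132.8]
eef_rot: [[-0.998, -0.064, -0.005], [-0.064, 0.998, -0.0], [0.005, 0.0, -1.0]]
force: [0.2, -0.5, -0.3]
gripper_width: 0.1
grip_force: 0.0
```

Call:
{"fn": "jog_arm", "kwargs": {
  "steps": "0 0 0 0 0.1 0.3 255; 0 0 0 0 0 0.6 255; 0 0 0 0 0 0.6 255; 0 0 0 0 0 0.6 255; 0 0 0 0 0 0.3 255; 0 0 0 0 0 0 255; 0 0 0 0 0 0 255; 0 0 0 0 0 0 255"
}}

```text
clock: 14.35
tcp_pos: [415.2, 29.6, 74.3]
eef_rot: [[-0.998, -0.065, -0.001], [-0.065, 0.998, -0.0], [0.001, -0.0, -1.0]]
force: [-1.5, 0.3, 0.3]
gripper_width: 0.3
grip_force: 0.0
```

```bash
python3 -c "
from bench import arm;from h import *
import cv2
go(arm,[-19,80,75])
c=arm.camera('top');a=c['image'][140:290,250:450]
cv2.imwrite('pics/t4.png',cv2.resize(a,None,fx=4,fy=4,interpolation=cv2.INTER_CUBIC))
print((proj(c,world(P,[[-144,-28,74],[-144,-132,74]]))-[250,140])*4)"
```

```text
t 14.35 tcp [415.2  29.6  74.3] local [-184.6   79.9   74.3] F [-1.5  0.3  0.3] w 0.2745559747435487
rem shift units [-6.62 -0.   -0.04] rem turn [-0.    -0.001  0.001]
[[432.92136679 449.18761286]
 [585.97452391 435.48541315]]
```

View pics/t4.png

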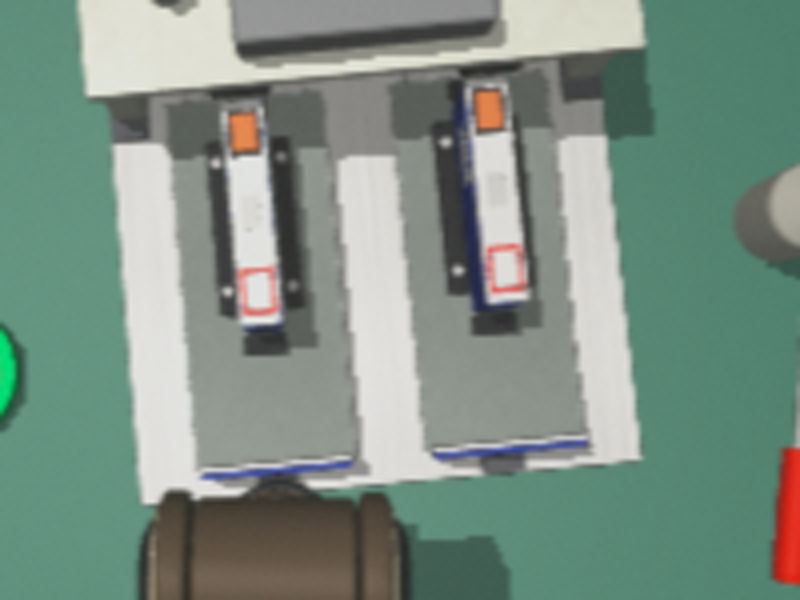

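The tested tray is at its stop, with its lip at (433,455)–(588,440) against a predicted (433,449)–(586,435). Its cell is standing. The gripper is in front of the other tray, so I'll push it in.

Call:
{"fn": "jog_arm", "kwargs": {
  "steps": "0 0 0 -0.3 0 0 255; 0 0 0 -0.3 0 0 255; 0 0 0 -0.15 0 0 255; 0 0 0 -0.12 0 0 255; 0 0 0 -0.12 0 0 255; 0 0 0 -0.12 0 0 255; 0 0 0 -0.18 0 0 255; 0 0 0 -0.24 0 0 255"
}}

```text
clock: 15.4
tcp_pos: [451.6, 32.1, 73.2]
eef_rot: [[-0.998, -0.065, -0.005], [-0.065, 0.998, -0.0], [0.005, 0.0, -1.0]]
force: [-2.6, -0.6, 0.3]
gripper_width: 0.2
grip_force: 1.6
```

Call:
{"fn": "jog_arm", "kwargs": {
  "steps": "0 0 0 -0.3 0 0 255; 0 0 0 -0.3 0 0 255; 0 0 0 -0.3 0 0 255; 0 0 0 -0.3 0 0 255; 0 0 0 -0.3 0 0 255; 0 0 0 -0.3 0 0 255; 0 0 0 -0.3 0 0 255; 0 0 0 -0.3 0 0 255"
}}

```text
clock: 16.4
tcp_pos: [513.0, 36.1, 73.4]
eef_rot: [[-0.998, -0.065, -0.002], [-0.065, 0.998, -0.0], [0.002, 0.0, -1.0]]
force: [-2.5, -0.2, -2.1]
gripper_width: 0.2
grip_force: 1.7
```

Call:
{"fn": "jog_arm", "kwargs": {
  "steps": "0 0 0 -0.3 0 0 255; 0 0 0 -0.3 0 0 255; 0 0 0 -0.3 0 0 255; 0 0 0 -0.3 0 0 255; 0 0 0 -0.3 0 0 255; 0 0 0 -0.3 0 0 255; 0 0 0 -0.2 0 0 255; 0 0 0 -0.1 0 0 255"
}}

```text
clock: 17.4
tcp_pos: [565.7, 39.3, 73.7]
eef_rot: [[-0.998, -0.065, -0.001], [-0.065, 0.998, -0.0], [0.001, -0.0, -1.0]]
force: [-3.4, 1.3, 0.3]
gripper_width: 0.1
grip_force: 1.6
```

```bash
python3 -c "
from bench import arm;from h import *
go(arm,[-19,80,75])"
```

```text
t 17.4 tcp [565.7  39.3  73.7] local [-33.7  80.   73.7] F [-3.4  1.3  0.3] w 0.06388931911391932
rem shift units [-0.59  0.   -0.05] rem turn [-0.    -0.002  0.001]
```

Call:
{"fn": "jog_arm", "kwargs": {
  "steps": "0 0 0 -0.1 0 0 255; 0 0 0 -0.1 0 0 255; 0 0 0 -0.1 0 0 255; 0 0 0 -0.08 0 0 255; 0 0 0 -0.06 0 0 255; 0 0 0 -0.04 0 0 255; 0 0 0 -0.04 0 0 255; 0 0 0 -0.04 0 0 255"
}}

```text
clock: 18.4
tcp_pos: [579.1, 40.2, 73.5]
eef_rot: [[-0.998, -0.065, -0.002], [-0.065, 0.998, -0.0], [0.002, -0.0, -1.0]]
force: [-3.1, -0.9, 1.8]
gripper_width: 0.0
grip_force: 1.5
```

Call:
{"fn": "jog_arm", "kwargs": {
  "steps": "0 0 0 -0.04 0 0 255; 0 0 0 -0.04 0 0 255; 0 0 0 -0.04 0 0 255; 0 0 0 -0.04 0 0 255; 0 0 0 -0.04 0 0 255; 0 0 0 0 0 0 255; 0 0 0 0 0 0 255; 0 0 0 0 0 0 255"
}}

```text
clock: 19.4
tcp_pos: [580.9, 40.5, 72.8]
eef_rot: [[-0.998, -0.065, -0.01], [-0.065, 0.998, -0.001], [0.01, 0.0, -1.0]]
force: [-9.2, -0.8, 7.8]
gripper_width: -0.2
grip_force: 4.5
```

```bash
python3 -c "
from bench import arm;from h import *
go(arm,[-19,80,75])"
```

```text
t 19.4 tcp [580.9  40.5  72.8] local [-18.5  80.1  72.8] F [-9.2 -0.8  7.8] w -0.20637331570496784
rem shift units [ 0.02 -0.   -0.09] rem turn [ 0.    -0.012  0.001]
```

It's home: at the stop, 9 N, where predicted. I'll retreat and look.

Call:
{"fn": "jog_arm", "kwargs": {
  "steps": "0 0 0 0.2 0 0 255; 0 0 0 0.3 0 0 255; 0 0 0 0.6 0 0 255; 0 0 0 0.8 0 0 255; 0 0 0 1 0 -0.3 255; 0 0 0 1 0 -0.8 255; 0 0 0 1 0 -1 255; 0 0 0 1 0 -1 255"
}}

```text
clock: 20.4
tcp_pos: [435.3, 31.1, 151.6]
eef_rot: [[-0.998, -0.065, -0.002], [-0.065, 0.998, -0.0], [0.002, 0.0, -1.0]]
force: [-0.7, 0.7, 0.9]
gripper_width: -0.2
grip_force: 0.0
```

Call:
{"fn": "jog_arm", "kwargs": {
  "steps": "0 0 0 0.6 0 -1 255; 0 0 0 0.6 0 -1 255; 0 0 0 0 0 -0.5 255; 0 0 0 0 0 0 255; 0 0 0 0 0 0 255; 0 0 0 0 0 0 255; 0 0 0 0 0 0 255; 0 0 0 0 0 0 255"
}}

```text
clock: 21.4
tcp_pos: [407.0, 29.2, 213.3]
eef_rot: [[-0.998, -0.065, -0.003], [-0.065, 0.998, -0.0], [0.003, 0.0, -1.0]]
force: [-0.4, 0.0, -0.0]
gripper_width: 0.0
grip_force: 0.0
```

```bash
python3 -c "
from bench import arm;from h import *
import cv2
go(arm,[-19,80,75])
c=arm.camera('top');b=arm.camera('scene')['image'][90:400,200:500]
a=c['image'][110:290,250:480]
cv2.imwrite('pics/t5.png',np.hstack([cv2.resize(a,(460,360)),cv2.resize(b,(340,360))]))
print((proj(c,world(P,[[-4,132,74],[-4,28,74]]))-[250,110])*2)"
```

```text
t 21.4 tcp [407.   29.2 213.3] local [-192.8   80.   213.3] F [-0.4  0.  -0. ] w 0.030968840727349668
rem shift units [-6.97 -0.    5.51] rem turn [ 0.    -0.004  0.001]
[[ 90.245378   192.59960425]
 [165.77583331 185.80417642]]
```

View pics/t5.png

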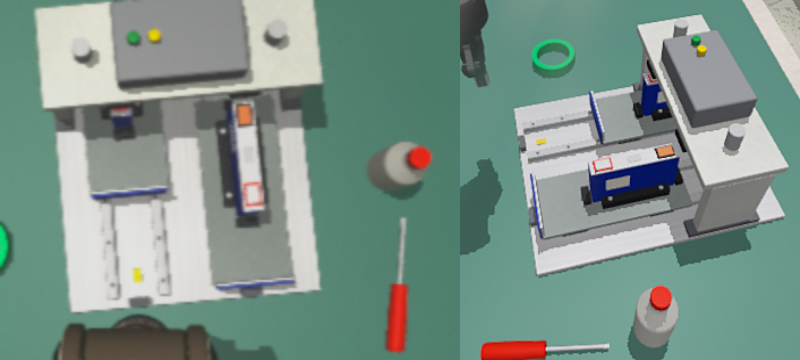

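The left tray is home, its lip at (92,195)–(167,189) against a predicted (90,193)–(166,186). The right tray is out, both cells are standing and the bystanders haven't moved.

```bash
python3 -c "
from bench import arm
print(arm.close_job())"
```

```text
the job is handed in; nothing more can be done
None
```

The changeover is done and handed in at about 21 s: the tested tray was drawn out to its stop, then the next tray was pushed fully home, with both cells left standing in their nests and the other things on the bench not moved.

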